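Finish the case stand and hold the ball dish over it, a quarter turn round

ROBOT

A 6-joint arm with a two-finger parallel gripper is mounted at the origin on a cart in front of the work surface, level with it; the furniture and walls round the work are solid. World frame = base frame: x ahead of the robot, y to its left, z up, the work surface at z = 0. Lengths are in mm, angles in rad, forces in N, time in s.
With the tool pointing down it reaches from about 350 to 975 mm from the base axis. Payload 7.1 kg.
Tool frame: the origin (TCP) lies between the finger pads; the fingertips stand 17 mm ahead of it and the grasp point (between the pads) lies 2 mm behind it; z points along the fingers, y is the line along which they close (so a half turn about z gives the same grasp; the last joint's range is limited). The gripper opens to 88 mm and grips with 3 to 60 N. Pads are 20 mm wide; open, the fingers measure 115 mm over their backs; the gripper's body (75 mm by 178 mm) begins 61 mm behind the grasp point.
Start: joints at [1.171, 0.423, 1.63, -0, 1.089, -0.019], TCP at [232.257, 580.225, 239.675] pointing down, gripper open.
Joint ranges: [-3, 3], [-0.9, 2.11], [0.09, 2.58], [-1.31, 4.45], [0.11, 2.69], [-2.54, 2.54]. Speed limits (rad/s): [2.39, 2.39, 3.01, 3.14, 3.14, 3.14].

INTERFACE

Orientations are given as a rotation vector (axis times angle).
In Python, from workcell import ctrl gives the robot as it stands.
- The arm moves only by the shell command python3 jog.py FILE [OPENING], which reads ROWS from the file FILE. ROWS is a JSON list that holds a single list of rows (three levels of brackets), with 1 to 5 rows, each of 6 numbers: dx, dy, dz in mm, then a rotation vector rx, ry, rz in rad; each row shifts and turns the commanded pose from where the row before left it, along the tool's axes as they then stand; what a row does not reach is not made up. A row lasts 1/12 s, in which the tool goes at most 41.7 mm and 0.125 rad, less where a joint would pass 70% of its speed; a pose out of reach is approached as far as the arm can. OPENING is the finger opening in mm, set as the command begins (- or left out keeps the last). The fingers move at their own pace and stop on an object; the grip force is fixed at half the most. Time passes only in rows, so rows that do not move let the fingers close. It prints the time, the measured TCP pose, the force, the opening and the grip force at its end. Input that does not fit is refused with a message, and nothing moves.
- ctrl.get_obs(): the state, without advancing time (a new reading comes with each control period).
- ctrl.get_image(name): name is "scene" or "top" or "wrist"; returns a dict with "img" (420x560x3 uint8, red, green, blue), "fx", "fy", "cx", "cy" (pixels), "R" (3x3) and "t" (3): a world point X has camera coordinates R X + t. Camera axes: x right, y down, z forward; pixel columns grow to the right and rows downward; lengths in mm; the calibration is good to about 2 mm. A picture is of the moment at which its call begins. There is no depth.
- ctrl.close_job(): hands the job in; it is judged then, once.
The state is a dict: "t": time; "qpos": joint angles; "qvel": joint speeds; "joint_torque": joint torques, N m; "ee_pos": TCP position; "orientation": TCP orientation; "ft_force": force on the tool from outside, world axes, zero at the start; "moment": the same for the moment, N m; "width": finger opening in mm; "grasp_force": force on a finger pad.
Only numpy, scipy, OpenCV 4.12 (cv2) and the standard library are available. Lean on these libraries where they do the work, as an engineer would, in place of code of your own. Each camera call takes 0.05 s, during which the arm holds its last target. There are 200 camera calls.

TASK

Set the loose closed parts case squarely on the column of two, its sides flush with theirs, without shifting them. Then lift the bearing-ball dish by the wooden grip of its bail handle, keep it level all the time and, once it is in the air, turn it a quarter turn so that the handle, which now points across the cases, runs along their long sides, and finish holding it level and still, centred about 3 cm above the top case so that a pad can be slipped underneath. The loose ball must stay inside the scribed ring throughout and end in the middle; do not set the dish down or let go of it, and leave the jar and the tape measure alone.

Things in the scene. Friction and masses are not known exactly. Their poses are not given: they have to be found in the camera images.
- case_low: bottom case of the column, standing on the bench: grey closed steel parts case, 54 mm (its x) by 100 mm (its y, the long side) by 36 mm high, 0.35 kg; flat lid that does not open; origin at the centre of its underside
- case_mid: second case of the column, same shape and size (0.30 kg), lying flush on case_low; origin at the centre of its underside, its flat lid 36 mm higher
- case_loose: the third case, same shape and size (0.25 kg), lying alone on the bench; long side along its y; grasp it across its 54 mm width; origin at the centre of its underside
- dish: round aluminium dish on the bench, 130 mm across, rim 22 mm high, 0.3 kg; origin at the centre of its flat underside. Its floor is a shallow cone (5 degrees inside a dark scribed ring 50 mm across, 13 degrees outside): a ball rolls out if it is tilted or jerked. Its bail handle spans it along its y and at the start points across the cases' long sides within about 9 degrees
- dish_grip (a point): centre of the straight wooden grip of the bail handle: 14 mm wide (dish x), 60 mm long (dish y), 18 mm tall, 85 mm above the dish's underside, over its middle; wire legs come down to the rim at y = +-66 mm; axes as the dish's
- dish_middle (a point): middle of the dish's floor, 4 mm above its underside
- ball_center (a point): centre of the loose steel bearing ball, 25 mm in diameter, 64 g, lying in the middle of the dish
- ball: the same ball (its axes turn as it rolls)
- screw_jar: bystander: jar of screws with a round lid, 66 mm across, 83 mm high, behind the column; origin under its centre
- tape_measure: bystander: tape measure in a case 38 x 87 x 66 mm high, behind the column; origin under its centre

How it is judged:
By the outcome, as a careful person would: the job done as asked, in the order asked, and still so for the second after the job is handed in, while the arm keeps its last pose, push and grip.
It also fails if it takes over 64 s, if anything falls off the work surface, if the arm or the gripper's body presses on something with over 40 N, if the wrist force passes 120 N, or if a joint passes its speed limit or range.

## Working session

There is one attempt and no reset: what is moved stays moved. The work goes in short steps, Python scripts to look and compute and a shell command to move; the robot and the scene stay as the last step left them, time stands still between calls to the robot, and variables do not carry over. Pictures are saved under pics/ and viewed, at most 10 in all, crops included, and the job is handed in when it is done.

```bash
ls; mkdir -p pics
python3 - <<'E'
from workcell import ctrl
import cv2,numpy as np
o=ctrl.get_obs();print(o)
for n in ["scene","top"]:
    d=ctrl.get_image(n);cv2.imwrite(f"pics/{n}0.png",d["img"][...,::-1])
    R=np.array(d["R"]);t=np.array(d["t"]);print(n,d["fx"],d["cx"],d["cy"],R.round(3).tolist(),(-R.T@t).round(1))
E
```

```text
jog.py
pics
workcell.py
{'t': 0.0, 'qpos': array([ 1.17100549e+00,  4.23799805e-01,  1.63068007e+00,  1.62867043e-05,
        1.08856773e+00, -1.89496734e-02]), 'qvel': array([-0.00214497, -0.0006194 ,  0.00114469,  0.00102151,  0.00225199,
        0.00087739]), 'joint_torque': array([-1.76933831e-04, -5.44616318e+01, -2.73668379e+01,  6.44033588e-02,
        2.27706169e-02, -8.58291332e-05]), 'ee_pos': array([232.05591089, 579.7684409 , 238.93118583]), 'orientation': array([-5.94566793e-01, -3.08449366e+00,  2.23060204e-03]), 'ft_force': array([ 0.19362424,  0.33603736, -0.7160538 ]), 'moment': array([0.01797122, 0.03962402, 0.03124633]), 'grasp_force': 0.0, 'width': 87.67848518823546}
scene 501.9554036541479 287.02110552058514 214.2247718642862 [[0.468, -0.884, -0.002], [-0.408, -0.215, -0.887], [0.784, 0.416, -0.461]] [-410.  -549.3  664.8]
top 390.14282700776624 267.82567605360185 214.37942538940348 [[0.021, -1.0, 0.016], [-0.995, -0.023, -0.093], [0.094, -0.014, -0.996]] [486.5   3.4 948.1]
```

View pics/scene0.png

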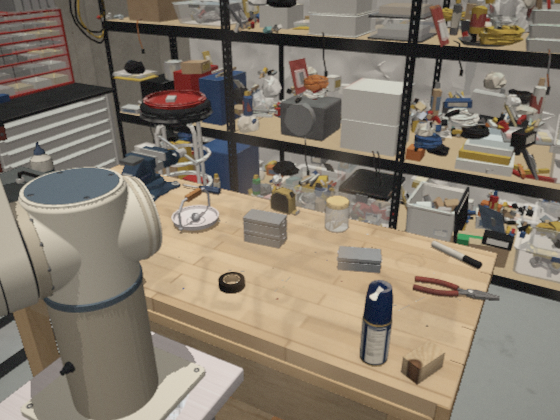

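View pics/top0.png

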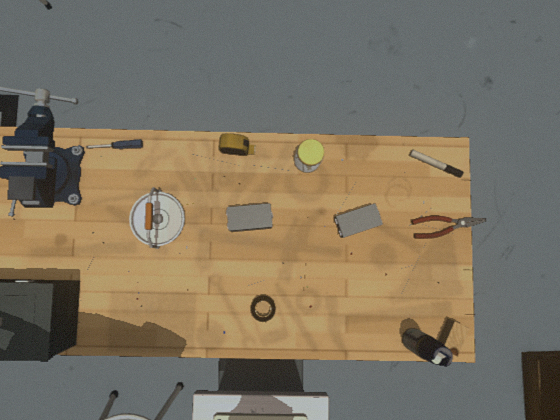

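The scene view shows the dish (195,217), column (265,228) and loose case (359,259). In the top view the dish is at (157,218), the column at (250,217), the loose case at (357,220), the jar at (310,153) and the tape measure at (234,145).

```bash
cat > h.py <<'E'
from workcell import ctrl
import cv2,numpy as np
from scipy.spatial.transform import Rotation as Ro
def cam(n,save=None):
    d=ctrl.get_image(n); d["R"]=np.array(d["R"]); d["t"]=np.array(d["t"])
    if save: cv2.imwrite(f"pics/{save}.png",d["img"][...,::-1])
    return d
def on(d,p,z):
    "cast pixels p (N,2) onto the plane at height z"
    p=np.atleast_2d(p).astype(float)
    v=np.c_[(p[:,0]-d["cx"])/d["fx"],(p[:,1]-d["cy"])/d["fy"],np.ones(len(p))]@d["R"]
    c=-d["R"].T@d["t"]
    return c+v*((z-c[2])/v[:,2])[:,None]
def proj(d,X):
    c=np.atleast_2d(X)@d["R"].T+d["t"]
    return np.c_[c[:,0]/c[:,2]*d["fx"]+d["cx"],c[:,1]/c[:,2]*d["fy"]+d["cy"]]
def tool(dw,yaw=None):
    "world shift -> tool axes"
    return Ro.from_rotvec(ctrl.get_obs()["orientation"]).as_matrix().T@np.asarray(dw,float)
def blobs(mask,amin=300):
    mask=cv2.morphologyEx(mask.astype(np.uint8),cv2.MORPH_OPEN,np.ones((3,3)))
    return [c for c in cv2.findContours(mask,cv2.RETR_EXTERNAL,cv2.CHAIN_APPROX_NONE)[0] if cv2.contourArea(c)>amin]
def rect(d,c,z):
    "min-area rectangle of a contour cast onto z: centre, sides, long-side direction angle"
    P=on(d,c.reshape(-1,2),z)[:,:2].astype(np.float32)
    b=cv2.boxPoints(cv2.minAreaRect(P)); e=[b[1]-b[0],b[2]-b[1]]
    l=max(e,key=np.linalg.norm); a=np.arctan2(l[1],l[0])%np.pi
    return b.mean(0).round(1),sorted(np.linalg.norm(v).round(1) for v in e),round(a,3)
E
python3 - <<'E'
from h import *
d=cam("top");hsv=cv2.cvtColor(d["img"],cv2.COLOR_RGB2HSV)
m=(hsv[...,1]<50)&(hsv[...,2]>60)
m[:130]=0;m[280:]=0
for c in blobs(m):
    x=c.reshape(-1,2).mean(0)
    print(x.round(), [rect(d,c,z) for z in(36,72)])
o=(hsv[...,0]<12)&(hsv[...,1]>130)&(hsv[...,2]>100);o[:,:120]=0;o[:,190:]=0;o[:180]=0;o[260:]=0
for c in blobs(o,40): print("grip",rect(d,c,94))
b=d["img"][180:260,120:400,::-1];cv2.imwrite("pics/c1.png",cv2.resize(b,None,fx=2.85,fy=2.85,interpolation=cv2.INTER_CUBIC))
w=cam("wrist","w0");print(w["fx"],(-w["R"].T@w["t"]),w["R"].round(2).tolist())
E
```

```text
[358. 220.] [(array([ 563.5, -221.2], dtype=float32), [np.float32(51.3), np.float32(103.7)], np.float32(1.914)), (array([ 560.4, -212.4], dtype=float32), [np.float32(49.3), np.float32(99.6)], np.float32(1.914))]
[249. 217.] [(array([565.9,  34.3], dtype=float32), [np.float32(56.0), np.float32(103.4)], np.float32(1.678)), (array([562.8,  33.1], dtype=float32), [np.float32(53.7), np.float32(99.3)], np.float32(1.678))]
[156. 218.] [(array([557.2, 250.7], dtype=float32), [np.float32(127.1), np.float32(127.2)], np.float32(0.813)), (array([554.4, 240.9], dtype=float32), [np.float32(122.1), np.float32(122.1)], np.float32(0.813))]
[ 21. 195.] [(array([607.2, 563.7], dtype=float32), [np.float32(70.7), np.float32(92.7)], np.float32(0.14)), (array([602.4, 541.6], dtype=float32), [np.float32(67.9), np.float32(89.0)], np.float32(0.14))]
[ 24. 155.] [(array([699.9, 568.9], dtype=float32), [np.float32(48.1), np.float32(105.7)], np.float32(1.596)), (array([691.5, 546.6], dtype=float32), [np.float32(46.2), np.float32(101.6)], np.float32(1.596))]
[441. 171.] [(array([ 605.7, -342.4], dtype=float32), [np.float32(357.4), np.float32(746.9)], np.float32(1.597)), (array([ 601. , -328.8], dtype=float32), [np.float32(343.3), np.float32(717.4)], np.float32(1.597))]
347.00552653020236 [155.38686612 610.88967914 384.51992404] [[0.37, 0.93, -0.0], [0.88, -0.35, 0.3], [0.28, -0.11, -0.95]]
```

View pics/c1.png

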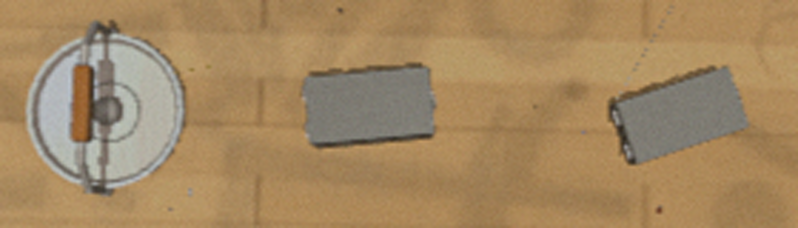

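The crop shows the dish with its handle across the cases, the column in the middle, and the loose case turned about 13° more. I'll align the tool yaw with the column first.

```bash
echo '[[[0,0,0,0,0,0.12],[0,0,0,0,0,0.12],[0,0,0,0,0,0.12],[0,0,0,0,0,0.12],[0,0,0,0,0,0.12]]]' > path.dat && python3 jog.py path.dat
echo '[[[0,0,0,0,0,0.12],[0,0,0,0,0,0.12],[0,0,0,0,0,0.12],[0,0,0,0,0,0.12],[0,0,0,0,0,0]]]' > path.dat && python3 jog.py path.dat
python3 - <<'E'
from h import *
o=ctrl.get_obs();p=o["ee_pos"];print(tool(np.array([559,253,240])-p),tool(np.array([563,33,240])-p),Ro.from_rotvec(o["orientation"]).as_matrix().round(3).tolist())
E
```

```text
t: 0.62
ee_pos: [232.2, 580.1, 239.5]
orientation: [1.488, 2.767, -0.001]
ft_force: [-0.3, -0.5, 0.1]
width: 87.8
grasp_force: 0.0
t: 1.03
ee_pos: [232.2, 580.1, 239.5]
orientation: [2.101, 2.336, -0.001]
ft_force: [-0.1, 0.3, 0.0]
width: 87.8
grasp_force: 0.0
[-359.75263975  290.45616933   -0.46257021] [-5.78946647e+02  2.71221283e+02 -3.82946311e-01] [[-0.106, 0.994, -0.0], [0.994, 0.106, -0.0], [-0.0, -0.0, -1.0]]
```

```bash
echo '[[[-15,12,0,0,0,0],[-30,24,0,0,0,0],[-30,24,0,0,0,0],[-30,24,0,0,0,0],[-30,24,0,0,0,0]]]' > path.dat && python3 jog.py path.dat
echo '[[[-30,24,0,0,0,0],[-30,24,0,0,0,0],[-30,24,0,0,0,0],[-30,24,0,0,0,0],[-30,24,0,0,0,0]]]' > path.dat && python3 jog.py path.dat
echo '[[[-30,24,0,0,0,0],[-30,24,0,0,0,0],[-15,14,0,0,0,0],[0,0,0,0,0,0],[0,0,0,0,0,0]]]' > path.dat && python3 jog.py path.dat
python3 - <<'E'
from h import *
import pickle
pickle.dump(cam("wrist","wd"),open("wd.pkl","wb"))
E
echo '[[[-31,-2.7,0,0,0,0],[-31,-2.7,0,0,0,0],[-31,-2.7,0,0,0,0],[-31,-2.7,0,0,0,0],[-31,-2.7,0,0,0,0]]]' > path.dat && python3 jog.py path.dat
echo '[[[-31,-2.7,0,0,0,0],[-31,-2.7,0,0,0,0],[0,0,0,0,0,0],[0,0,0,0,0,0],[0,0,0,0,0,0]]]' > path.dat && python3 jog.py path.dat
python3 - <<'E'
from h import *
import pickle
c=cam("wrist","wc");pickle.dump(c,open("wc.pkl","wb"))
d=pickle.load(open("wd.pkl","rb"))
cv2.imwrite("pics/wdc.png",np.hstack([cv2.resize(x["img"][...,::-1],None,fx=.714,fy=.714,interpolation=cv2.INTER_AREA) for x in(d,c)]))
o=ctrl.get_obs();p=o["ee_pos"];print(tool(np.array([563,-220,240])-p),o["qpos"])
E
```

```text
t: 1.45
ee_pos: [355.2, 456.6, 239.6]
orientation: [2.09, 2.346, -0.0]
ft_force: [0.3, 0.7, 0.6]
width: 87.6
grasp_force: 0.0
t: 1.87
ee_pos: [491.2, 320.4, 239.7]
orientation: [-2.091, -2.345, -0.0]
ft_force: [0.4, 0.1, 0.3]
width: 88.2
grasp_force: 0.0
t: 2.28
ee_pos: [560.4, 253.4, 239.4]
orientation: [-2.095, -2.34, 0.001]
ft_force: [-0.6, 0.6, -0.2]
width: 87.7
grasp_force: 0.0
t: 2.75
ee_pos: [562.4, 99.1, 239.7]
orientation: [-2.091, -2.344, 0.0]
ft_force: [0.4, -0.4, 0.1]
width: 87.9
grasp_force: 0.0
t: 3.17
ee_pos: [564.7, 37.9, 239.8]
orientation: [-2.094, -2.342, -0.0]
ft_force: [0.1, 0.6, 0.3]
width: 87.9
grasp_force: 0.0
[-256.35035076  -30.64987583   -0.39756591] [ 4.62518396e-02  3.37162781e-01  1.76217249e+00  4.66945234e-04
  1.04232108e+00 -6.61952645e-02]
```

View pics/wdc.png

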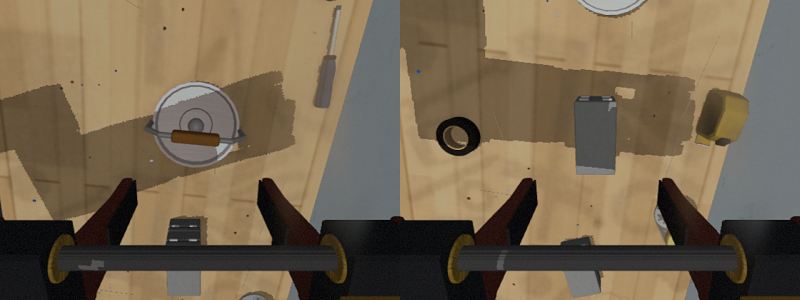

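The left half shows the dish at about (197,125), with the handle across it. The right half shows the column at about (596,135), partly in shadow. I'll move so the camera looks straight down on each lid, which hides the side faces.

```bash
echo '[[[-26,0,0,0,0,0],[-26,0,0,0,0,0],[-26,0,0,0,0,0],[0,0,0,0,0,0],[0,0,0,0,0,0]]]' > path.dat && python3 jog.py path.dat
cat >> h.py <<'E'
def lids(d,z,sat=60,vmin=40):
    h=cv2.cvtColor(cv2.GaussianBlur(d["img"],(3,3),0),cv2.COLOR_RGB2HSV)
    m=(h[...,1]<sat)&(h[...,2]>vmin); m[250:]=0
    r=[]
    for c in blobs(m):
        q=rect(d,c,z)
        if 40<q[1][0]<70 and 85<q[1][1]<125: r.append(q)
    return r
E
python3 - <<'E'
from h import *
d=cam("wrist","wc2")
for s in (40,50,60,70): print(s,lids(d,72,s))
print((-d["R"].T@d["t"]).round(1))
cv2.imwrite("pics/wc2c.png",cv2.resize(d["img"][20:240,150:420,::-1],None,fx=2.5,fy=2.5))
E
```

```text
t: 3.63
ee_pos: [573.7, -40.3, 239.6]
orientation: [-2.095, -2.34, -0.0]
ft_force: [-0.4, 0.1, 0.4]
width: 88.1
grasp_force: 0.0
40 [(array([564.2,  35.5], dtype=float32), [np.float32(52.8), np.float32(101.1)], np.float32(1.683))]
50 [(array([564.1,  35.5], dtype=float32), [np.float32(53.4), np.float32(101.2)], np.float32(1.685))]
60 [(array([564.1,  35.5], dtype=float32), [np.float32(53.4), np.float32(101.2)], np.float32(1.687))]
70 [(array([564.2,  35. ], dtype=float32), [np.float32(53.8), np.float32(102.0)], np.float32(1.682))]
[565.9  42.9 385. ]
```

View pics/wc2c.png

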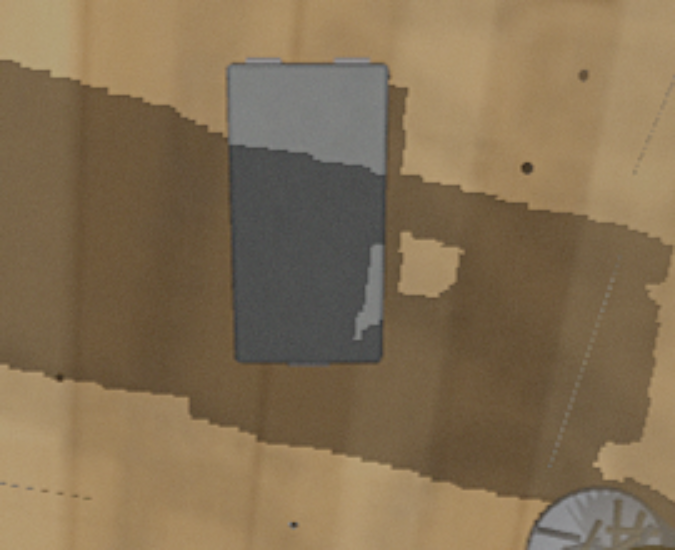

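The crop shows the whole lid from above, with its latches on the +y end and no side faces. Next, the same view of the loose case.

```bash
echo '[[[-36,-1.8,0,0,0,0],[-36,-1.8,0,0,0,0],[-36,-1.8,0,0,0,0],[-36,-1.8,0,0,0,0],[-36,-1.8,0,0,0,0]]]' > path.dat && python3 jog.py path.dat
echo '[[[-36,-1.8,0,0,0,0],[-36,-1.8,0,0,0,0],[0,0,18,0,0,-0.119],[0,0,18,0,0,-0.119],[0,0,0,0,0,0]]]' > path.dat && python3 jog.py path.dat
echo '[[[0,0,0,0,0,0],[0,0,0,0,0,0]]]' > path.dat && python3 jog.py path.dat
python3 - <<'E'
from h import *
d=cam("wrist","wl")
for s in (40,50,60,70): print(s,lids(d,36,s))
print((-d["R"].T@d["t"]).round(1))
o=ctrl.get_obs();M=Ro.from_rotvec(o["orientation"]).as_matrix();print(np.arctan2(M[1,0],M[0,0]))
L=lids(d,36,50)
if L: print(tool(np.r_[L[0][0],23]-o["ee_pos"]))
E
```

```text
t: 4.1
ee_pos: [584.9, -220.4, 239.7]
orientation: [-2.093, -2.343, -0.001]
ft_force: [0.9, 0.6, 0.1]
width: 87.7
grasp_force: 0.0
t: 4.52
ee_pos: [587.4, -290.8, 200.0]
orientation: [-1.793, -2.572, 0.001]
ft_force: [-0.9, 0.7, -0.1]
width: 87.6
grasp_force: 0.0
t: 4.68
ee_pos: [589.6, -291.6, 204.4]
orientation: [1.805, 2.571, 0.0]
ft_force: [0.2, 0.2, 0.3]
width: 87.7
grasp_force: 0.0
40 [(array([ 564.8, -223. ], dtype=float32), [np.float32(52.8), np.float32(101.1)], np.float32(1.909))]
50 [(array([ 564.7, -222.9], dtype=float32), [np.float32(52.9), np.float32(101.2)], np.float32(1.912))]
60 [(array([ 564.7, -222.9], dtype=float32), [np.float32(53.1), np.float32(101.3)], np.float32(1.91))]
70 [(array([ 564.7, -223. ], dtype=float32), [np.float32(53.6), np.float32(101.1)], np.float32(1.916))]
[ 562.3 -212.8  349.8]
1.917673484619333
[ 73.6020379   -0.28847232 181.74601006]
```

```bash
echo '[[[36.8,-0.1,10,0,0,0.007],[36.8,-0.1,20,0,0,0],[0,0,35,0,0,0],[0,0,35,0,0,0],[0,0,35,0,0,0]]]' > path.dat && python3 jog.py path.dat
echo '[[[0,0,25,0,0,0],[0,0,15,0,0,0],[0,0,7,0,0,0],[0,0,0,0,0,0],[0,0,0,0,0,0]]]' > path.dat && python3 jog.py path.dat
python3 - <<'E'
from h import *
d=cam("wrist","wl2");o=ctrl.get_obs();print(o["ee_pos"],o["ft_force"],tool([564.7-o["ee_pos"][0],-222.9-o["ee_pos"][1],0]))
E
```

```text
t: 5.15
ee_pos: [565.3, -223.0, 69.7]
orientation: [1.81, 2.563, 0.002]
ft_force: [0.5, -0.3, -0.1]
width: 87.9
grasp_force: 0.0
t: 5.57
ee_pos: [564.8, -223.9, 22.8]
orientation: [1.812, 2.565, 0.001]
ft_force: [-0.6, -0.6, 0.1]
width: 87.8
grasp_force: 0.0
[ 565.05871807 -224.11485385   23.35005039] [ 0.109875   -0.07180327 -0.13700338] [ 1.26488383  0.06792166 -0.00201831]
```

View pics/wl2.png

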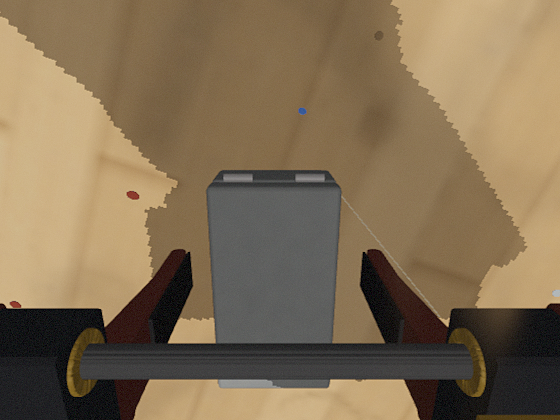

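The case sits centred between the open fingers, lid corners at (210,186) and (340,186). Closing now.

```bash
echo '[[[0,0,0,0,0,0],[0,0,0,0,0,0],[0,0,0,0,0,0],[0,0,0,0,0,0],[0,0,0,0,0,0]]]' > path.dat && python3 jog.py path.dat 40
echo '[[[0,0,0,0,0,0],[0,0,0,0,0,0],[0,0,0,0,0,0]]]' > path.dat && python3 jog.py path.dat
echo '[[[0,0,-3,0,0,0],[0,0,-8,0,0,0],[0,0,-25,0,0,0],[0,0,-36,0,0,0],[0,0,-36,0,0,0]]]' > path.dat && python3 jog.py path.dat
echo '[[[0,0,-25,0,0,0],[0,0,-7,0,0,0],[0,0,0,0,0,0]]]' > path.dat && python3 jog.py path.dat
cat >> h.py <<'E'
def held(d,z):
    "front lid edge of the held case: lines fitted to lid sides and front, cast on z, in tool coordinates"
    h=cv2.cvtColor(d["img"],cv2.COLOR_RGB2HSV)
    o=ctrl.get_obs();M=Ro.from_rotvec(o["orientation"]).as_matrix()
    m=((h[...,1]<60)&(h[...,2]>40)).astype(np.uint8);m[335:]=0;m[:,:190]=0;m[:,360:]=0
    c=max(blobs(m),key=cv2.contourArea)
    P=(on(d,c.reshape(-1,2),z)-o["ee_pos"])@M
    return P,o,M
E
python3 - <<'E'
from h import *
d=cam("wrist","wg");o=ctrl.get_obs();z=o["ee_pos"][2]+13
P,o,M=held(d,z)
print(z,P.min(0),P.max(0))
for x in (10,20,30,40):
    s=P[abs(P[:,0]-x)<1];print(x,s[:,1].min(),s[:,1].max())
print(o["width"],o["ft_force"])
cv2.imwrite("pics/wgc.png",cv2.resize(d["img"][150:350,170:400,::-1],None,fx=2.5,fy=2.5))
print(np.arctan2(M[1,0],M[0,0]), tool(np.array([564.2,35.4,150])-o["ee_pos"]))
E
```

```text
t: 6.03
ee_pos: [563.9, -224.0, 22.2]
orientation: [1.812, 2.566, 0.0]
ft_force: [1.1, 0.2, 0.3]
width: 57.7
grasp_force: 0.0
t: 6.28
ee_pos: [563.9, -224.0, 22.0]
orientation: [1.812, 2.566, 0.0]
ft_force: [-0.7, 0.3, 4.1]
width: 53.9
grasp_force: 30.0
t: 6.7
ee_pos: [562.7, -223.4, 130.2]
orientation: [-1.811, -2.564, 0.001]
ft_force: [0.1, 0.3, -1.8]
width: 54.0
grasp_force: 30.0
t: 6.95
ee_pos: [564.9, -224.3, 164.1]
orientation: [1.81, 2.563, 0.002]
ft_force: [-0.5, -0.6, -1.8]
width: 53.8
grasp_force: 30.0
175.02303860790684 [-20.87332228 -25.13013089 -13.05250589] [ 55.29860426  29.508994   -12.96336029]
10 -25.09960966714143 29.508993997298433
20 -24.97243706023734 29.396733302812333
30 -24.77410592620078 29.236541220548066
40 -24.65863796270078 29.413776194720395
53.999889422580196 [ 0.60887406 -1.26297231 -2.67165394]
1.911834320165664 [244.19487121  87.11566948  11.92066319]
```

View pics/wgc.png

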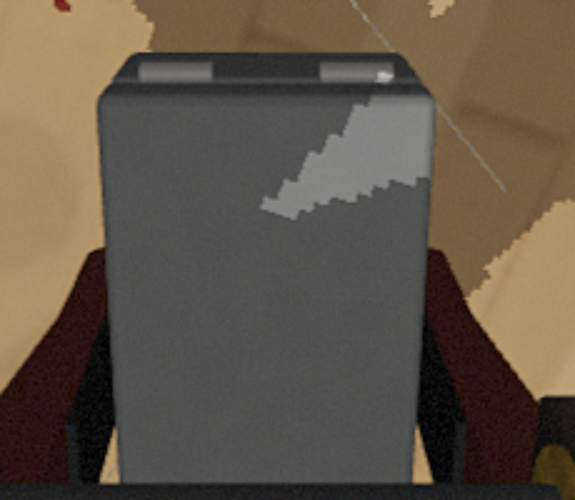

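Run:
```python
from h import *
E=[]
for i in range(4): d=cam("wrist");E.append(ctrl.get_obs()["ee_pos"])
print(np.round(E,1).tolist())
o=ctrl.get_obs();M=Ro.from_rotvec(o["orientation"]).as_matrix();p=np.mean(E,0)
def tc(px): # pixels -> tool coords at lid plane 13 above TCP (extrinsics fixed in tool)
    return (on(d,px,p[2]+13)-p)@M
for f in("wl2","wg"):
    im=cv2.imread(f"pics/{f}.png");g=cv2.GaussianBlur(im,(3,3),0).astype(float)
    L=[];Rr=[]
    for r in range(200,245,5):
        e=np.abs(np.diff(g[r],axis=0)).sum(1)
        L.append((195+e[195:235].argmax()+.5,r));Rr.append((315+e[315:355].argmax()+.5,r))
    fr=[(c,170+np.diff(g[170:200,c].sum(1)).argmax()+.5) for c in range(225,330,10)]
    a,b=tc(L),tc(Rr);q=tc(fr)
    print(f,np.median(a[:,1]),np.median(b[:,1]),"slopes",np.polyfit(a[:,0],a[:,1],1)[0],np.polyfit(b[:,0],b[:,1],1)[0],"front",np.median(q[:,0]),"fslope",np.polyfit(q[:,1],q[:,0],1)[0], "px",np.median(np.array(fr)[:,1]))
```

```text
[[562.9, -223.5, 160.7], [562.6, -223.4, 159.9], [562.4, -223.3, 159.6], [562.5, -223.4, 159.6]]
wl2 -26.68981470912407 26.80723940414923 slopes -0.006694419542737309 -0.008919924053899228 front 55.66108937060134 fslope -0.042022062923111156 px 173.5
wg -25.668786984475723 27.57030350723427 slopes 0.0038853004949127913 0.047898533911594536 front 52.91490029174508 fslope -0.007218002318564688 px 180.5
```

```bash
cat >> h.py <<'E'
def edges(d,o):
    "held-case lid in tool coordinates: left/right y (linear fit at x=30), slopes, front x"
    M=Ro.from_rotvec(o["orientation"]).as_matrix();p=o["ee_pos"]
    g=cv2.cvtColor(cv2.GaussianBlur(d["img"],(3,3),0),cv2.COLOR_RGB2HSV)[...,1].astype(float)
    T=lambda px:(on(d,px,p[2]+13)-p)@M
    L=[(195+np.abs(np.diff(g[r,195:235])).argmax()+.5,r) for r in range(205,245,2)]
    Q=[(315+np.abs(np.diff(g[r,315:355])).argmax()+.5,r) for r in range(205,245,2)]
    out=[]
    for S in(L,Q):
        a=T(S);k=abs(a[:,1]-np.median(a[:,1]))<1.5;f=np.polyfit(a[k,0]-30,a[k,1],1);out.append((f[1].round(2),f[0].round(4),k.sum()))
    return out
E
python3 - <<'E'
from h import *
d=cam("wrist","wg2");o=ctrl.get_obs();print(o["ee_pos"],edges(d,o),(-d["R"].T@d["t"]-o["ee_pos"])@Ro.from_rotvec(o["orientation"]).as_matrix())
P,o,M=held(d,o["ee_pos"][2]+13)
for x in (10,20,30,40):
    s=P[abs(P[:,0]-x)<1];print(x,s[:,1].min(),s[:,1].max())
w=cv2.imread("pics/wl2.png")[...,::-1]; e=dict(d); e["img"]=np.ascontiguousarray(w);print("before",edges(e,o))
g=d["img"].astype(float).sum(2);g2=w.astype(float).sum(2)
for n,x in(("now",g),("before",g2)): print(n,x[165:200,240:300:8].mean(1).round().astype(int).tolist())
E
```

```text
[ 562.73869212 -223.44782984  159.78234861] [(np.float64(-25.43), np.float64(-0.0022), np.int64(20)), (np.float64(27.78), np.float64(0.0124), np.int64(20))] [  83.43808677    1.06013926 -145.26432706]
10 -25.770616060669543 27.666874563789932
20 -25.73176165105666 27.965787635048862
30 -25.183404273396732 27.791496303781056
40 -25.43895475111358 27.649137801781798
before [(np.float64(-26.39), np.float64(-0.006), np.int64(20)), (np.float64(26.57), np.float64(0.0026), np.int64(20))]
now [271, 268, 264, 271, 271, 260, 138, 135, 139, 151, 171, 169, 184, 190, 200, 203, 234, 238, 175, 132, 136, 144, 157, 193, 218, 230, 230, 245, 249, 255, 249, 247, 249, 246, 252]
before [312, 312, 314, 321, 311, 178, 151, 165, 178, 211, 229, 232, 247, 256, 267, 282, 283, 205, 160, 162, 168, 182, 224, 249, 263, 271, 279, 288, 285, 288, 286, 286, 290, 288, 288]
```

```bash
echo '[[[0,0,0,0,0,0.057],[0,0,0,0,0,0.114],[0,0,0,0,0,0.057],[16,1.9,0,0,0,0],[32,3.7,0,0,0,0]]]' > path.dat && python3 jog.py path.dat
echo '[[[32,3.7,0,0,0,0],[32,3.7,0,0,0,0],[32,3.7,0,0,0,0],[32,3.7,0,0,0,0],[32,3.7,0,0,0,0]]]' > path.dat && python3 jog.py path.dat
echo '[[[32,3.7,10,0,0,0],[16.3,2,10,0,0,0],[0,0,15,0,0,0],[0,0,10,0,0,0],[0,0,0,0,0,0]]]' > path.dat && python3 jog.py path.dat
echo '[[[0,0,0,0,0,0],[0,0,0,0,0,0],[0,0,0,0,0,0]]]' > path.dat && python3 jog.py path.dat
python3 - <<'E'
from h import *
E=[]
for i in range(5): d=cam("wrist","wh%d"%i);o=ctrl.get_obs();E.append(np.r_[o["ee_pos"],np.arctan2(*(Ro.from_rotvec(o["orientation"]).as_matrix()[[1,0],0]))])
E=np.array(E);print(E.round(3).tolist());p=E.mean(0)
print(edges(d,o),tool(np.array([563.3,34.6,94.3])-p[:3]),o["qvel"].round(3))
E
```

```text
t: 7.67
ee_pos: [563.8, -176.8, 160.7]
orientation: [-2.095, -2.341, 0.001]
ft_force: [0.4, 1.4, -1.6]
width: 53.8
grasp_force: 30.0
t: 8.08
ee_pos: [563.3, -12.2, 160.9]
orientation: [-2.09, -2.344, 0.001]
ft_force: [-0.1, 1.0, -1.5]
width: 54.0
grasp_force: 30.0
t: 8.5
ee_pos: [562.3, 34.8, 114.1]
orientation: [-2.088, -2.343, 0.006]
ft_force: [-1.1, -0.2, -2.6]
width: 54.2
grasp_force: 30.0
t: 8.75
ee_pos: [565.0, 33.6, 117.4]
orientation: [2.093, 2.342, 0.001]
ft_force: [0.5, 0.9, -1.6]
width: 53.6
grasp_force: 30.0
[[565.023, 33.6, 117.477, 1.683], [564.994, 33.669, 117.481, 1.683], [564.889, 33.718, 117.401, 1.683], [564.82, 33.807, 117.316, 1.683], [564.717, 33.874, 117.215, 1.683]]
[(np.float64(-25.17), np.float64(0.0005), np.int64(20)), (np.float64(28.22), np.float64(0.0024), np.int64(20))] [ 1.04033349 -1.4970215  23.07685104] [ 0.003  0.002  0.002 -0.    -0.002  0.002]
```

Run:
```python
import cv2
a=cv2.imread("pics/wh4.png")[110:290,180:380]
cv2.imwrite("pics/wh4c.png",cv2.resize(a,None,fx=3.3,fy=3.3,interpolation=cv2.INTER_CUBIC))
```

```text
(no output)
```

View pics/wh4c.png

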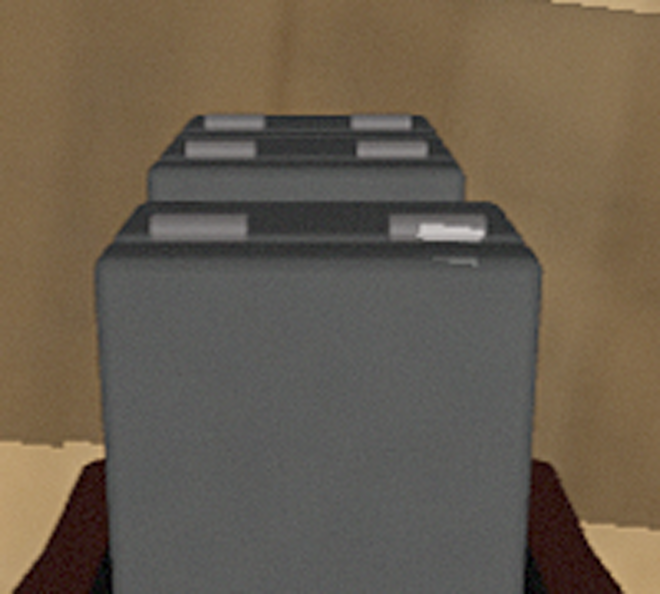

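The crop shows the held case above the column: the held front lid edge runs (97,262)–(541,262) and the column's (148,168)–(465,168), in crop pixels at 3.3×. Casting both onto their planes gives the offset.

Run:
```python
from h import *
d=cam("wrist","wh5");o=ctrl.get_obs();M=Ro.from_rotvec(o["orientation"]).as_matrix();p=o["ee_pos"];c=-d["R"].T@d["t"]
print(p,(c-p)@M)
f=lambda L:np.array([(180+x/3.3,110+y/3.3) for x,y in L])
for n,L,z in(("held",[(97,262),(541,262)],p[2]+13.9),("mid",[(148,168),(465,168)],72),("heldlatch",[(150,226),(247,226),(389,226),(486,226)],p[2]+3),("midlatch",[(186,149),(256,149),(357,149),(428,149)],61),("lowlatch",[(205,122),(264,122),(351,122),(411,122)],25)):
    q=(on(d,f(L),z)-p)@M; print(n,q.round(2).tolist(),"mid",q.mean(0).round(2))
```

```text
[564.66896206  33.95370382 117.14018111] [  83.53488086    1.39557144 -145.51094569]
held [[49.59, -24.54, -13.92], [49.59, 28.07, -13.88]] mid [ 49.59   1.77 -13.9 ]
mid [[50.58, -26.7, 45.12], [50.59, 26.34, 45.15]] mid [50.58 -0.18 45.14]
heldlatch [[51.49, -19.68, -3.01], [51.49, -7.36, -3.01], [51.5, 10.68, -3.0], [51.5, 23.01, -2.99]] mid [51.5   1.66 -3.  ]
midlatch [[52.04, -21.49, 56.13], [52.04, -9.16, 56.13], [52.05, 8.62, 56.14], [52.05, 21.13, 56.15]] mid [52.04 -0.22 56.14]
lowlatch [[51.98, -21.47, 92.13], [51.98, -9.31, 92.13], [51.99, 8.62, 92.14], [51.99, 20.98, 92.15]] mid [51.99 -0.29 92.14]
```

```bash
echo '[[[0.4,-1,4,0,0,0],[0.4,-0.9,4,0,0,0],[0,0,3,0,0,0],[0,0,0,0,0,0],[0,0,0,0,0,0]]]' > path.dat && python3 jog.py path.dat
echo '[[[0,0,0,0,0,0],[0,0,0,0,0,0]]]' > path.dat && python3 jog.py path.dat
python3 - <<'E'
from h import *
d=cam("wrist","wi");o=ctrl.get_obs();M=Ro.from_rotvec(o["orientation"]).as_matrix();p=o["ee_pos"]
h=cv2.cvtColor(cv2.GaussianBlur(d["img"],(3,3),0),cv2.COLOR_RGB2HSV);m=(h[...,1]<65)&(h[...,2]>25);m[:,:195]=0;m[:,360:]=0
g=d["img"].sum(2)
print(p)
for r in range(140,240,3):
    c=np.flatnonzero(m[r])
    if len(c)>20:
        px=[(c[0],r),(c[-1]+1,r)]
        print(r,c[0],c[-1]+1,g[r,262:280].mean().round(),"z72",((on(d,px,72)-p)@M)[:,:2].round(1).tolist(),"held",((on(d,px,p[2]+13.9)-p)@M)[:,:2].round(1).tolist())
E
```

```text
t: 9.47
ee_pos: [562.2, 34.7, 105.3]
orientation: [-2.092, -2.343, 0.001]
ft_force: [0.2, 0.1, -1.9]
width: 53.4
grasp_force: 30.0
t: 9.63
ee_pos: [562.7, 34.8, 105.8]
orientation: [2.092, 2.343, 0.0]
ft_force: [0.3, -0.3, -2.5]
width: 53.6
grasp_force: 30.0
[562.6653252   34.73880425 105.89900344]
149 240 313 147.0 z72 [[58.8, -17.1], [58.8, 20.4]] held [[65.4, -12.2], [65.4, 15.3]]
152 237 316 185.0 z72 [[57.3, -18.7], [57.3, 22.0]] held [[64.3, -13.3], [64.3, 16.5]]
155 235 318 175.0 z72 [[55.7, -19.8], [55.7, 23.1]] held [[63.2, -14.1], [63.2, 17.3]]
158 233 320 163.0 z72 [[54.2, -20.8], [54.2, 24.2]] held [[62.0, -14.9], [62.0, 18.1]]
161 231 322 163.0 z72 [[52.6, -21.9], [52.6, 25.3]] held [[60.9, -15.7], [60.9, 18.9]]
164 229 324 147.0 z72 [[51.0, -23.0], [51.0, 26.4]] held [[59.7, -16.5], [59.7, 19.7]]
167 227 327 231.0 z72 [[49.4, -24.1], [49.5, 28.1]] held [[58.6, -17.4], [58.6, 20.9]]
170 225 328 275.0 z72 [[47.9, -25.3], [47.9, 28.7]] held [[57.4, -18.2], [57.4, 21.4]]
173 221 332 161.0 z72 [[46.3, -27.4], [46.3, 30.8]] held [[56.2, -19.8], [56.2, 23.0]]
176 219 334 163.0
[... 1194 characters left out ...]
28.2]]
218 210 343 278.0 z72 [[21.3, -34.6], [21.3, 38.1]] held [[37.9, -25.0], [37.9, 28.3]]
221 210 343 277.0 z72 [[19.5, -34.7], [19.5, 38.2]] held [[36.6, -25.1], [36.6, 28.4]]
224 210 343 275.0 z72 [[17.8, -34.8], [17.8, 38.3]] held [[35.3, -25.2], [35.4, 28.4]]
227 211 342 277.0 z72 [[16.0, -34.4], [16.0, 37.9]] held [[34.0, -24.9], [34.1, 28.1]]
230 211 342 276.0 z72 [[14.2, -34.5], [14.3, 38.0]] held [[32.7, -24.9], [32.8, 28.2]]
233 211 342 277.0 z72 [[12.5, -34.6], [12.5, 38.1]] held [[31.4, -25.0], [31.5, 28.3]]
236 211 342 277.0 z72 [[10.7, -34.7], [10.7, 38.2]] held [[30.1, -25.1], [30.1, 28.3]]
239 211 342 272.0 z72 [[8.9, -34.8], [8.9, 38.3]] held [[28.8, -25.2], [28.8, 28.4]]
```

Sideways the held case centre (1.6) and column centre (1.7) agree, and lengthwise they match within 0.4 mm. Lowering.

```bash
echo '[[[-0.2,0,4,0,0,0],[0,0,3,0,0,0],[0,0,2,0,0,0],[0,0,0,0,0,0],[0,0,0,0,0,0]]]' > path.dat && python3 jog.py path.dat
echo '[[[0,0,0.7,0,0,0],[0,0,0,0,0,0],[0,0,0,0,0,0]]]' > path.dat && python3 jog.py path.dat
echo '[[[0,0,0.7,0,0,0],[0,0,0,0,0,0],[0,0,0,0,0,0]]]' > path.dat && python3 jog.py path.dat
echo '[[[0,0,0.6,0,0,0],[0,0,0,0,0,0],[0,0,0,0,0,0]]]' > path.dat && python3 jog.py path.dat
```

```text
t: 10.1
ee_pos: [562.4, 34.5, 96.5]
orientation: [-2.092, -2.343, 0.001]
ft_force: [0.3, 0.1, -1.8]
width: 53.8
grasp_force: 30.0
t: 10.35
ee_pos: [562.6, 34.5, 96.1]
orientation: [2.092, 2.343, 0.0]
ft_force: [0.9, -0.5, -1.9]
width: 54.0
grasp_force: 30.0
t: 10.6
ee_pos: [562.5, 34.5, 95.4]
orientation: [-2.092, -2.343, 0.0]
ft_force: [-0.7, -0.3, -1.3]
width: 53.9
grasp_force: 30.0
t: 10.85
ee_pos: [562.5, 34.5, 94.7]
orientation: [-2.092, -2.343, 0.0]
ft_force: [-0.4, -0.9, -1.2]
width: 53.4
grasp_force: 30.0
```

```bash
echo '[[[0,0,0.5,0,0,0],[0,0,0,0,0,0],[0,0,0,0,0,0]]]' > path.dat && python3 jog.py path.dat
echo '[[[0,0,0.5,0,0,0],[0,0,0,0,0,0],[0,0,0,0,0,0]]]' > path.dat && python3 jog.py path.dat
python3 - <<'E'
from h import *
d=cam("wrist","wj");o=ctrl.get_obs();M=Ro.from_rotvec(o["orientation"]).as_matrix();p=o["ee_pos"]
h=cv2.cvtColor(cv2.GaussianBlur(d["img"],(3,3),0),cv2.COLOR_RGB2HSV);m=(h[...,1]<65)&(h[...,2]>25);m[:,:195]=0;m[:,360:]=0
g=d["img"].sum(2);print(p,o["ft_force"])
for r in range(145,200,2):
    c=np.flatnonzero(m[r]); 
    if len(c)>20: print(r,c[0],c[-1]+1,(c[0]+c[-1]+1)/2,g[r,262:280].mean().round())
E
```

```text
t: 11.1
ee_pos: [562.6, 34.5, 94.3]
orientation: [2.092, 2.343, 0.0]
ft_force: [1.2, 0.0, -2.7]
width: 53.9
grasp_force: 30.0
t: 11.35
ee_pos: [562.6, 34.5, 94.0]
orientation: [2.092, 2.343, 0.0]
ft_force: [-0.0, 0.1, 2.6]
width: 54.0
grasp_force: 30.0
[562.56177456  34.51279006  93.98275768] [-1.63241176 -0.36816844  2.78589443]
151 238 315 276.5 149.0
153 237 317 277.0 168.0
155 235 318 276.5 197.0
157 234 319 276.5 153.0
159 232 321 276.5 197.0
161 231 323 277.0 162.0
163 229 324 276.5 166.0
165 228 326 277.0 171.0
167 226 327 276.5 227.0
169 225 328 276.5 165.0
171 223 330 276.5 174.0
173 221 332 276.5 161.0
175 220 333 276.5 162.0
177 218 335 276.5 167.0
179 217 336 276.5 163.0
181 215 338 276.5 232.0
183 214 339 276.5 199.0
185 212 341 276.5 162.0
187 211 342 276.5 177.0
189 209 343 276.0 246.0
191 209 344 276.5 262.0
193 209 344 276.5 285.0
195 209 344 276.5 280.0
197 209 344 276.5 278.0
199 209 344 276.5 282.0
```

Contact is felt and the silhouette is one continuous shape. Releasing, rising, and checking from above.

```bash
echo '[[[0,0,0,0,0,0],[0,0,0,0,0,0],[0,0,0,0,0,0],[0,0,0,0,0,0],[0,0,0,0,0,0]]]' > path.dat && python3 jog.py path.dat 88
echo '[[[0,0,-5,0,0,0],[0,0,-25,0,0,0],[0,0,-36,0,0,0],[0,0,-36,0,0,0],[0,0,-36,0,0,0]]]' > path.dat && python3 jog.py path.dat
echo '[[[-20,0,-18,0,0,0],[-32,0,-12,0,0,0],[-26,0,0,0,0,0],[0,0,0,0,0,0],[0,0,0,0,0,0]]]' > path.dat && python3 jog.py path.dat
echo '[[[0,0,0,0,0,0],[0,0,0,0,0,0]]]' > path.dat && python3 jog.py path.dat
python3 - <<'E'
from h import *
d=cam("wrist","wk")
for s in (40,50,60,70): print(s,lids(d,108,s))
cv2.imwrite("pics/wkc.png",cv2.resize(d["img"][10:230,170:390,::-1],None,fx=2.5,fy=2.5))
o=ctrl.get_obs();print(o["ee_pos"],tool(np.array([559,253,240])-o["ee_pos"]))
E
```

```text
t: 11.82
ee_pos: [562.6, 34.5, 93.7]
orientation: [2.092, 2.343, 0.0]
ft_force: [-0.6, -0.2, 1.1]
width: 84.0
grasp_force: 0.0
t: 12.23
ee_pos: [562.1, 34.5, 233.4]
orientation: [-2.092, -2.343, 0.001]
ft_force: [1.3, 0.9, -0.6]
width: 87.6
grasp_force: 0.0
t: 12.65
ee_pos: [571.3, -43.9, 262.3]
orientation: [2.095, 2.341, 0.001]
ft_force: [0.2, -0.1, -0.1]
width: 87.6
grasp_force: 0.0
t: 12.82
ee_pos: [570.9, -42.2, 261.4]
orientation: [-2.091, -2.343, 0.001]
ft_force: [0.3, -0.3, -0.3]
width: 88.0
grasp_force: 0.0
40 [(array([564. ,  35.6], dtype=float32), [np.float32(52.9), np.float32(100.9)], np.float32(1.685))]
50 [(array([564. ,  35.6], dtype=float32), [np.float32(53.3), np.float32(100.9)], np.float32(1.685))]
60 [(array([564. ,  35.6], dtype=float32), [np.float32(53.6), np.float32(101.0)], np.float32(1.684))]
70 [(array([564. ,  35.2], dtype=float32), [np.float32(53.8), np.float32(101.8)], np.float32(1.685))]
[570.97698439 -42.04848045 261.37760317] [294.48793306  21.67093112  21.47752118]
```

View pics/wkc.png

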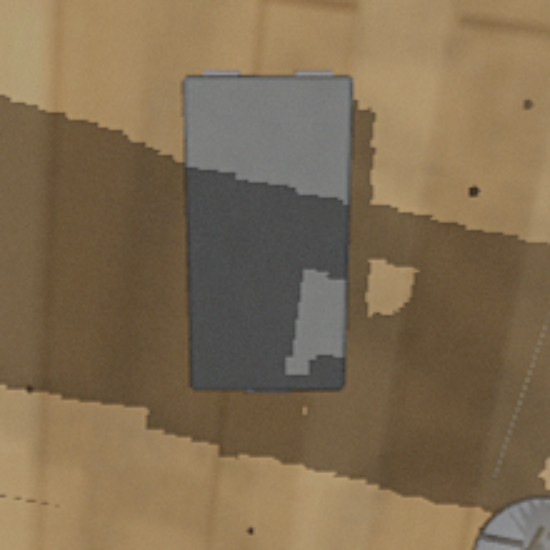

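The crop shows one lid, flush, within 0.2 mm and 0.001 rad of the column's earlier pose. Next I measure the dish from the earlier wrist picture.

```bash
cat >> h.py <<'E'
def grip(d,z=94):
    h=cv2.cvtColor(d["img"],cv2.COLOR_RGB2HSV)
    m=((h[...,0]<15)&(h[...,1]>150)&(h[...,2]>60));m[250:]=0
    return [rect(d,c,z) for c in blobs(m,100)]
def rim(d,z=22):
    h=cv2.cvtColor(d["img"],cv2.COLOR_RGB2HSV);m=(h[...,1]<55)&(h[...,2]>50);m[250:]=0
    r=[]
    for c in blobs(m,3000):
        P=on(d,cv2.convexHull(c).reshape(-1,2),z)[:,:2].astype(np.float32);e=cv2.fitEllipse(P);r.append((np.round(e[0],1),np.round(e[1],1),cv2.minEnclosingCircle(P)))
    return r
E
python3 - <<'E'
from h import *
import pickle
d=pickle.load(open("wd.pkl","rb"));print(grip(d),rim(d))
E
```

```text
[] [(array([559.5, 256.3]), array([126.7, 146.7]), ((559.95068359375, 246.54698181152344), 76.88861083984375)), (array([750.7, 638.9]), array([ 46.8, 316.2]), ((817.2352905273438, 322.1202697753906), 134.3490447998047))]
```

Run:
```python
from h import *
import pickle
d=pickle.load(open("wd.pkl","rb"));h=cv2.cvtColor(d["img"],cv2.COLOR_RGB2HSV)
print(h[186:196:3,245:305:12].tolist()); print(h[120,150].tolist(),h[205,120].tolist())
for lo in (130,150,170):
    m=((h[...,0]<14)&(h[...,1]>lo));m[250:]=0;m[:,:200]=0;m[:,350:]=0
    print([rect(d,c,90) for c in blobs(m,60)])
```

```text
[[[15, 184, 83], [18, 255, 63], [14, 255, 44], [14, 255, 45], [14, 166, 43]], [[15, 187, 90], [14, 164, 90], [15, 198, 85], [16, 170, 75], [14, 139, 57]], [[16, 213, 92], [15, 176, 90], [15, 179, 91], [16, 177, 92], [17, 213, 85]], [[16, 214, 87], [14, 167, 93], [13, 174, 95], [13, 172, 95], [16, 197, 92]]]
[19, 86, 169] [17, 109, 96]
[]
[]
[]
```

```bash
sed -i 's/m=((h\[...,0\]<15).*$/m=(h[...,0]<21)\&(h[...,1]>132)\&(h[...,2]>35);m[250:]=0/' h.py
python3 - <<'E'
from h import *
import pickle
d=pickle.load(open("wd.pkl","rb"));print(grip(d,88))
d=cam("top");h=cv2.cvtColor(d["img"],cv2.COLOR_RGB2HSV)
m=(h[...,0]<13)&(h[...,1]>150);m[:180]=0;m[260:]=0;m[:,:120]=0;m[:,190:]=0
print([rect(d,c,94) for c in blobs(m,30)]); print(h[205:225:6,146:154:2].tolist())
E
```

```text
[(array([559.3, 257.3], dtype=float32), [np.float32(16.1), np.float32(59.6)], np.float32(0.013))]
[]
[[[14, 141, 155], [14, 171, 161], [14, 172, 154], [13, 103, 69]], [[16, 163, 153], [14, 174, 160], [15, 177, 147], [15, 54, 76]], [[13, 165, 153], [14, 171, 158], [15, 176, 142], [14, 93, 71]], [[14, 173, 155], [15, 175, 160], [14, 162, 131], [13, 31, 116]]]
```

```bash
echo '[[[32.1,11.6,0,0,0,0],[32.1,11.6,0,0,0,0],[32.1,11.6,0,0,0,0],[32.1,11.6,0,0,0,0],[32.1,11.6,0,0,0,0]]]' > path.dat && python3 jog.py path.dat
echo '[[[32.1,11.6,0,0,0,0],[32.1,11.6,0,0,0,0],[32.1,11.6,0,0,0,0],[32.1,11.6,0,0,0,0],[0,0,0,0,0,-0.12]]]' > path.dat && python3 jog.py path.dat
echo '[[[0,0,0,0,0,-0.1225],[0,0,0,0,0,-0.1225],[0,0,0,0,0,-0.1225],[0,0,0,0,0,-0.1225],[0,0,0,0,0,-0.1225]]]' > path.dat && python3 jog.py path.dat
echo '[[[0,0,0,0,0,-0.1225],[0,0,0,0,0,-0.1225],[0,0,0,0,0,-0.1225],[0,0,0,0,0,-0.1225],[0,0,0,0,0,-0.1225]]]' > path.dat && python3 jog.py path.dat
echo '[[[0,0,0,0,0,-0.1225],[0,0,0,0,0,0],[0,0,0,0,0,0],[0,0,0,0,0,0]]]' > path.dat && python3 jog.py path.dat 50
python3 - <<'E'
from h import *
d=cam("wrist","wd2");print([grip(d,z) for z in(88,94)],rim(d))
E=[]
for i in range(4): cam("wrist");o=ctrl.get_obs();E.append(o["ee_pos"])
M=Ro.from_rotvec(o["orientation"]).as_matrix();print(np.mean(E,0),np.arctan2(M[1,0],M[0,0]),M[2].round(4))
E
```

```text
t: 13.33
ee_pos: [610.7, 125.4, 261.5]
orientation: [-2.091, -2.344, 0.001]
ft_force: [0.9, -1.0, 0.3]
width: 87.8
grasp_force: 0.0
t: 13.75
ee_pos: [642.7, 262.4, 261.3]
orientation: [-1.944, -2.467, -0.003]
ft_force: [-0.6, -0.1, 0.6]
width: 87.8
grasp_force: 0.0
t: 14.17
ee_pos: [641.9, 256.8, 261.3]
orientation: [-1.103, -2.941, 0.001]
ft_force: [-0.1, -0.8, -0.8]
width: 87.9
grasp_force: 0.0
t: 14.58
ee_pos: [641.9, 256.7, 261.3]
orientation: [-0.166, -3.136, 0.0]
ft_force: [-0.2, 0.6, 0.3]
width: 87.7
grasp_force: 0.0
t: 14.92
ee_pos: [642.2, 256.3, 261.5]
orientation: [0.011, -3.141, 0.0]
ft_force: [-0.2, -0.2, 0.5]
width: 64.9
grasp_force: 0.0
[[(array([558.8, 256.6], dtype=float32), [np.float32(13.2), np.float32(59.1)], np.float32(0.007))], [(array([558.8, 256.6], dtype=float32), [np.float32(13.0), np.float32(58.0)], np.float32(0.007))]] [(array([668.6, 493.1]), array([139.5, 220.8]), ((664.4638671875, 515.7656860351562), 99.60648345947266)), (array([564.7,  -3.3]), array([ 77.4, 125.5]), ((562.76953125, -6.991193771362305), 54.228153228759766)), (array([559.7, 256.8]), array([127.1, 145.5]), ((558.9600219726562, 256.49365234375), 76.16449737548828))]
[642.40636558 255.96653923 261.71009149] -3.132839917985301 [ 1.e-04 -0.e+00 -1.e+00]
```

```bash
echo '[[[32,0,0,0,0,0],[32,0.1,10,0,0,0],[19.4,0,25,0,0,0],[0,0,30,0,0,0],[0,0,30,0,0,0]]]' > path.dat && python3 jog.py path.dat 40
echo '[[[0,0,30,0,0,0],[0,0,20,0,0,0],[0,0,10,0,0,0],[0,0,0,0,0,0],[0,0,0,0,0,0]]]' > path.dat && python3 jog.py path.dat
python3 - <<'E'
from h import *
d=cam("wrist","we");o=ctrl.get_obs();M=Ro.from_rotvec(o["orientation"]).as_matrix();p=o["ee_pos"];print(p,o["width"])
h=cv2.cvtColor(d["img"],cv2.COLOR_RGB2HSV);m=(h[...,0]<21)&(h[...,1]>132)&(h[...,2]>35);m[:,:230]=0;m[:,320:]=0;m[340:]=0
for c in blobs(m,150):
    P=(on(d,c.reshape(-1,2),94)-p)@M;q=P[:,:2].astype(np.float32);print(c.reshape(-1,2).min(0),c.reshape(-1,2).max(0),q.min(0),q.max(0),cv2.minAreaRect(q))
cv2.imwrite("pics/we_c.png",d["img"][...,::-1])
E
```

```text
t: 15.58
ee_pos: [558.5, 255.4, 167.1]
orientation: [-0.015, 3.14, 0.001]
ft_force: [0.3, 1.2, -0.7]
width: 39.8
grasp_force: 0.0
t: 16.0
ee_pos: [559.4, 255.2, 107.1]
orientation: [0.015, -3.142, 0.0]
ft_force: [0.2, -0.6, 0.9]
width: 40.4
grasp_force: 0.0
[559.9588751  255.47289006 107.90428239] 40.08064838973667
[266 206] [293 317] [-27.622198   -5.5169253] [34.26984   7.865067] ((3.3236141204833984, 1.162480354309082), (13.24671745300293, 61.91253662109375), 89.83708190917969)
```

View pics/we_c.png

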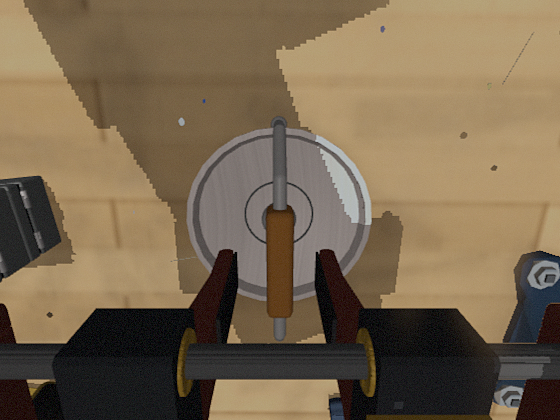

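The dish grip is centred between the fingers, spanning about (267–293, 206–317), and the ball is hidden behind it in the ring. Down, close, and lift gently.

```bash
echo '[[[0.7,0,10,0,0,0],[0.7,0,8,0,0,0],[0,0,5,0,0,0],[0,0,0,0,0,0],[0,0,0,0,0,0]]]' > path.dat && python3 jog.py path.dat
echo '[[[0,0,0,0,0,0],[0,0,0,0,0,0],[0,0,0,0,0,0],[0,0,0,0,0,0],[0,0,0,0,0,0]]]' > path.dat && python3 jog.py path.dat 5
echo '[[[0,0,0,0,0,0],[0,0,0,0,0,0],[0,0,0,0,0,0],[0,0,0,0,0,0],[0,0,0,0,0,0]]]' > path.dat && python3 jog.py path.dat
echo '[[[0,0,-0.5,0,0,0],[0,0,-1,0,0,0],[0,0,-1.5,0,0,0],[0,0,-2,0,0,0],[0,0,-2.5,0,0,0]]]' > path.dat && python3 jog.py path.dat
echo '[[[0,0,-3,0,0,0],[0,0,-3,0,0,0],[0,0,-2,0,0,0],[0,0,-1,0,0,0],[0,0,0,0,0,0]]]' > path.dat && python3 jog.py path.dat
cat >> h.py <<'E'
def dish(d,o):
    "rim ellipse, ring and ball in the wrist view, in tool coordinates"
    M=Ro.from_rotvec(o["orientation"]).as_matrix();p=o["ee_pos"]
    g=cv2.cvtColor(d["img"],cv2.COLOR_RGB2GRAY)
    return M,p,g
E
python3 - <<'E'
from h import *
d=cam("wrist","wf");o=ctrl.get_obs();M,p,g=dish(d,o);print(p,o["ft_force"],o["moment"],o["width"])
s=cam("scene","sf")
a=d["img"][100:340,150:420,::-1];b=s["img"][150:270,130:270,::-1]
cv2.imwrite("pics/f.png",np.hstack([cv2.resize(a,(405,360)),cv2.resize(b,(395,360))]))
E
```

```text
t: 16.47
ee_pos: [557.4, 255.0, 83.4]
orientation: [0.015, -3.141, 0.001]
ft_force: [1.3, 0.8, -0.5]
width: 40.0
grasp_force: 0.0
t: 16.88
ee_pos: [557.9, 255.4, 84.0]
orientation: [-0.015, 3.141, 0.001]
ft_force: [0.1, 0.5, -3.5]
width: 13.7
grasp_force: 30.0
t: 17.3
ee_pos: [557.8, 255.3, 83.9]
orientation: [-0.015, 3.141, 0.0]
ft_force: [-0.3, 1.5, 0.0]
width: 14.0
grasp_force: 30.0
t: 17.72
ee_pos: [557.4, 254.9, 91.1]
orientation: [0.015, -3.141, 0.001]
ft_force: [-0.1, -0.2, -3.9]
width: 13.8
grasp_force: 30.0
t: 18.13
ee_pos: [557.9, 255.2, 100.7]
orientation: [-0.015, 3.141, 0.0]
ft_force: [0.2, -0.0, -3.9]
width: 13.8
grasp_force: 30.0
[557.76669603 255.17017069 100.47673628] [ 0.13890783  0.64255526 -4.42840562] [-0.01384889  0.00936818  0.03795902] 13.772441605223518
```

```bash
cat >> h.py <<'E'
def check(tag):
    d=cam("wrist",tag+"w");o=ctrl.get_obs();M,p,g=dish(d,o);s=cam("scene",tag+"s")
    print(p.round(1),o["ft_force"].round(1),o["moment"].round(3),o["width"].round(1))
    # rim: low saturation blob above the fingers in the wrist view
    h=cv2.cvtColor(d["img"],cv2.COLOR_RGB2HSV);m=((h[...,1]<55)&(h[...,2]>60)).astype(np.uint8);m[250:]=0
    m=cv2.morphologyEx(m,cv2.MORPH_OPEN,np.ones((5,5)))
    B=max([c for c in cv2.findContours(m,0,1)[0]],key=cv2.contourArea)
    H=cv2.convexHull(B).reshape(-1,2);H=H[H[:,1]<240];T=((on(d,H,p[2]-61)-p)@M)[:,:2]
    from scipy.optimize import least_squares
    f=least_squares(lambda q:np.hypot(T[:,0]-q[0],T[:,1]-q[1])-q[2],[0,0,65],loss="soft_l1",f_scale=.7);print("rim centre/radius (tool)",f.x.round(2),"res",np.abs(f.fun).mean().round(2),len(T))
    # ball in the scene view: dark pixels inside the expected floor outline
    C=lambda r,z:np.array([[p[0]+r*np.cos(a),p[1]+r*np.sin(a),z] for a in np.linspace(0,6.28,40)])
    z0=p[2]-83
    w=np.zeros(s["img"].shape[:2],np.uint8);cv2.fillPoly(w,[proj(s,C(45,z0+6)).round().astype(int)],1)
    gs=cv2.cvtColor(s["img"],cv2.COLOR_RGB2GRAY);hs=cv2.cvtColor(s["img"],cv2.COLOR_RGB2HSV)
    b=proj(s,[[p[0],p[1],z0+16.5]])[0];x,y=b.round().astype(int)
    print("scene ball expected",b.round(1));np.set_printoptions(linewidth=220)
    print(gs[y-10:y+11:1,x-20:x+21:2])
E
python3 - <<'E'
from h import *
check("k1")
E
```

```text
Traceback (most recent call last):
  File "h.py", line 73, in check
    print(p.round(1),o["ft_force"].round(1),o["moment"].round(3),o["width"].round(1))
                                                                 ^^^^^^^^^^^^^^^^
AttributeError: 'float' object has no attribute 'round'
```

```bash
sed -i 's/o\["width"\].round(1))/round(o["width"],1))/' h.py
python3 - <<'E'
from h import *
check("k2")
E
```

```text
[557.6 255.1 100.1] [-0.8  0.8 -4.6] [-0.007 -0.023 -0.013] 13.9
rim centre/radius (tool) [-0.94  0.1  64.76] res 0.15 29
scene ball expected [194.1 211.5]
[[184 184 175 127 141 153 144 143 147 151 150 150 148 146 145 141 141 139 141 161 182]
 [189 187 159 127 136 142 144 144 148 147 149 150 151 149 145 146 140 137 136 138 159]
 [191 185 147 120 139 143 146 148 149 151 149 152 151 149 151 148 146 140 136 132 135]
 [190 180 129 111 143 143 149 151 154 152 152 154 151 150 150 149 150 149 140 131 128]
 [197 183 127 122 147 149 151 152 152 151 151 151 151 153 151 152 149 151 148 134 124]
 [199 152 123 134 150 152 151 151 149 149 141 142 149 153 152 151 152 150 148 146 130]
 [179 164 109 132 151 151 152 151 151 138 128 130 136 150 149 151 149 150 149 146 141]
 [152 179 115 127 150 150 149 152 151 122 133 136 119 153 149 150 149 148 149 146 145]
 [154 205 134 128 151 147 149 154 144 122 130 134 116 143 151 151 151 147 145 144 144]
 [161 213 146 126 148 148 151 150 130 117 131 129 116 116 144 150 145 146 142 144 140]
 [186 218 140 117 150 150 150 142 110 112 123 121 110 129 128 144 145 143 
[... 183 characters left out ...]
41]
 [212 191 123 116 145 147 125 148 146 119 103 101 119 144 145 133 138 142 141 141 131]
 [190 180 128 111 143 144 119 147 146 140 119 121 143 143 143 126 138 140 141 131 103]
 [129 145 129 109 142 144 135 137 145 140 143 143 145 139 133 137 139 141 133 115 100]
 [116 138 126 112 141 144 142 122 134 139 132 137 133 133 126 141 138 135 116 108 108]
 [143 117 120 105 143 143 140 140 118 128 112 127 125 138 137 138 133 115 110 111 119]
 [165 113 110 110 136 138 140 144 142 138 141 142 138 137 134 119 118 111 108 119 121]
 [146 113 113 109 119 127 134 135 139 134 132 135 127 123 121 118 115 112 110 117 114]
 [113 113 115 116 116 123 124 125 125 123 123 125 122 121 118 118 116 111 114 113 115]]
```

The dish is level (rim circle centred, radius 64.8) and the ball is central in the ring. Lifting smoothly.

```bash
echo '[[[0,0,-1,0,0,0],[0,0,-2,0,0,0],[0,0,-3,0,0,0],[0,0,-4,0,0,0],[0,0,-5,0,0,0]]]' > path.dat && python3 jog.py path.dat
echo '[[[0,0,-6,0,0,0],[0,0,-7,0,0,0],[0,0,-8,0,0,0],[0,0,-9,0,0,0],[0,0,-9,0,0,0]]]' > path.dat && python3 jog.py path.dat
echo '[[[0,0,-9,0,0,0],[0,0,-9,0,0,0],[0,0,-9,0,0,0],[0,0,-8,0,0,0],[0,0,-7,0,0,0]]]' > path.dat && python3 jog.py path.dat
echo '[[[0,0,-6,0,0,0],[0,0,-5,0,0,0],[0,0,-5,0,0,0],[0,0,-4,0,0,0],[0,0,-3,0,0,0]]]' > path.dat && python3 jog.py path.dat
echo '[[[0,0,-2,0,0,0],[0,0,-1,0,0,0],[0,0,0,0,0,0],[0,0,0,0,0,0],[0,0,0,0,0,0]]]' > path.dat && python3 jog.py path.dat
python3 - <<'E'
from h import *
check("k3")
E
```

```text
t: 18.85
ee_pos: [557.6, 255.1, 115.6]
orientation: [0.015, -3.141, 0.0]
ft_force: [0.2, 0.1, -4.5]
width: 13.6
grasp_force: 30.0
t: 19.27
ee_pos: [557.8, 255.2, 155.4]
orientation: [-0.015, 3.141, 0.0]
ft_force: [0.0, 0.3, -4.5]
width: 13.8
grasp_force: 30.0
t: 19.68
ee_pos: [557.8, 255.2, 197.4]
orientation: [-0.015, 3.141, 0.0]
ft_force: [0.5, -0.9, -4.5]
width: 13.8
grasp_force: 30.0
t: 20.1
ee_pos: [557.7, 255.1, 219.6]
orientation: [0.015, -3.142, 0.0]
ft_force: [0.5, 0.0, -4.5]
width: 14.0
grasp_force: 30.0
t: 20.52
ee_pos: [557.5, 255.1, 222.0]
orientation: [0.015, -3.141, 0.0]
ft_force: [-0.2, -0.4, -4.4]
width: 13.8
grasp_force: 30.0
[557.6 255.1 222. ] [-0.   0.4 -3.5] [0.03  0.011 0.01 ] 13.8
rim centre/radius (tool) [-0.53  0.15 64.48] res 0.15 31
scene ball expected [190.  170.5]
[[ 34  41 131  59  84 125 122 115 149 151 150 151 149 150 148 142 141 126 119  80  56]
 [ 34  67 126  80 102 141 144 148 148 150 152 153 148 149 145 142 143 141 140 122  88]
 [ 33  77 121 127 142 144 145 144 148 151 152 151 148 151 146 144 143 138 136 135 130]
 [ 33  99 104 140 142 144 147 147 
[... 832 characters left out ...]
67]
 [198 145 112 125 145 148 186 167 179 142 101  94 110 146 147 124 143 138 141 138 126]
 [147 146 111 127 145 144 182 184 207 143 118 109 132 144 140 119 140 140 137 122 103]
 [119 138 114 124 142 143 114 138 147 146 149 143 143 138 129 129 138 133 122 110 105]
 [111 119 115 116 144 144 138 125 138 138 144 141 143 128 125 136 129 117 113 108 129]
 [122 118 105 112 134 141 141 138 128 128 139 140 136 136 130 120 117 115 111 119 184]
 [153 123 110 107 121 125 128 130 134 131 125 127 124 120 118 118 116 115 100 142 206]
 [184 150 118 120 120 125 122 127 124 122 126 124 119 123 122 121 110 126  84 126 198]
 [172 166 125 118 119 124 125 125 124 123 125 126 123 121 112 126  92 148 122 105 193]]
```

```bash
echo '[[[0,0,0,0,0,0.01],[0,0,0,0,0,0.02],[0,0,0,0,0,0.03],[0,0,0,0,0,0.04],[0,0,0,0,0,0.05]]]' > path.dat && python3 jog.py path.dat | grep -v f
echo '[[[0,0,0,0,0,0.06],[0,0,0,0,0,0.07],[0,0,0,0,0,0.07],[0,0,0,0,0,0.07],[0,0,0,0,0,0.07]]]' > path.dat && python3 jog.py path.dat
echo '[[[0,0,0,0,0,0.07],[0,0,0,0,0,0.07],[0,0,0,0,0,0.07],[0,0,0,0,0,0.07],[0,0,0,0,0,0.07]]]' > path.dat && python3 jog.py path.dat
echo '[[[0,0,0,0,0,0.07],[0,0,0,0,0,0.07],[0,0,0,0,0,0.07],[0,0,0,0,0,0.07],[0,0,0,0,0,0.07]]]' > path.dat && python3 jog.py path.dat
echo '[[[0,0,0,0,0,0.07],[0,0,0,0,0,0.06],[0,0,0,0,0,0.05],[0,0,0,0,0,0.04],[0,0,0,0,0,0.03]]]' > path.dat && python3 jog.py path.dat
echo '[[[0,0,0,0,0,0.02],[0,0,0,0,0,0.006],[0,0,0,0,0,0],[0,0,0,0,0,0],[0,0,0,0,0,0]]]' > path.dat && python3 jog.py path.dat
python3 - <<'E'
from h import *
check("k4");o=ctrl.get_obs();M=Ro.from_rotvec(o["orientation"]).as_matrix()
print(np.arctan2(M[1,0],M[0,0]),M[2].round(4),tool(np.array([562.6,34.9,222])-o["ee_pos"]))
E
```

```text
t: 21.03
ee_pos: [557.7, 255.1, 222.2]
orientation: [-0.225, -3.133, 0.0]
width: 13.9
t: 21.45
ee_pos: [557.7, 255.1, 222.3]
orientation: [-0.754, -3.05, 0.0]
ft_force: [-0.6, 0.8, -4.0]
width: 13.9
grasp_force: 30.0
t: 21.87
ee_pos: [557.7, 255.1, 222.2]
orientation: [-1.274, -2.872, 0.0]
ft_force: [-0.3, -0.6, -4.6]
width: 13.9
grasp_force: 30.0
t: 22.28
ee_pos: [557.7, 255.1, 222.3]
orientation: [-1.754, -2.606, 0.0]
ft_force: [-0.1, -0.7, -3.9]
width: 13.9
grasp_force: 30.0
t: 22.7
ee_pos: [557.7, 255.1, 222.2]
orientation: [-2.064, -2.369, 0.0]
ft_force: [0.5, 0.3, -4.1]
width: 13.9
grasp_force: 30.0
t: 23.12
ee_pos: [557.7, 255.1, 222.3]
orientation: [-2.09, -2.345, 0.0]
ft_force: [0.3, 0.0, -5.0]
width: 13.9
grasp_force: 30.0
[557.7 255.1 222.3] [ 0.2 -0.1 -4.4] [-0.07   0.054 -0.005] 13.8
rim centre/radius (tool) [ 0.26  1.89 64.58] res 0.15 28
scene ball expected [190.  170.4]
[[ 92  29  38  31  79 113 110 119 123 113 119 130 132 127 126 127 171 149  98  61  56]
 [ 93  31  32  37  88 124 118 135 145 148 149 154 155 151 149 146 144 142 123  93  70]
 [ 98  36  34  72 104 144 1
[... 1003 characters left out ...]
 175 151 141]
 [191 144 147 146 146 147 121 149 148 126 102 101 114 147 147 132 137 205 204 161 119]
 [144 145 144 144 144 146 126 144 145 147 123 122 134 146 141 118 143 140 137 121 105]
 [116 137 142 143 142 143 132 138 142 144 141 143 141 139 125 129 139 133 119 111 103]
 [110 118 134 140 140 140 142 121 131 136 137 141 135 133 124 132 127 118 113 106 124]
 [130 116 117 121 129 132 139 136 124 125 132 131 135 132 122 119 116 114 113 116 178]
 [171 123 115 118 121 120 122 124 124 125 125 125 121 122 118 119 116 113 101 132 207]
 [183 157 117 118 118 120 123 120 120 123 125 124 121 122 120 117 110 122  82 126 197]]
1.6854751240313346 [ 0.  0. -1.] [-219.35058768  -20.33570775    0.29339782]
```

```bash
echo '[[[-1,-0.1,0,0,0,0],[-2,-0.2,0,0,0,0],[-3,-0.3,0,0,0,0],[-4,-0.4,0,0,0,0],[-5,-0.5,0,0,0,0]]]' > path.dat && python3 jog.py path.dat | head -3
echo '[[[-6,-0.6,0,0,0,0],[-7,-0.7,0,0,0,0],[-8,-0.7,0,0,0,0],[-9,-0.8,0,0,0,0],[-10,-0.9,0,0,0,0]]]' > path.dat && python3 jog.py path.dat | head -3
echo '[[[-10,-0.9,0,0,0,0],[-10,-0.9,0,0,0,0],[-10,-0.9,0,0,0,0],[-10,-0.9,0,0,0,0],[-10,-0.9,0,0,0,0]]]' > path.dat && python3 jog.py path.dat | head -3
echo '[[[-10,-0.9,0,0,0,0],[-10,-0.9,0,0,0,0],[-10,-0.9,0,0,0,0],[-10,-0.9,0,0,0,0],[-10,-0.9,0,0,0,0]]]' > path.dat && python3 jog.py path.dat | head -3
echo '[[[-10,-0.9,0,0,0,0],[-10,-0.9,0,0,0,0],[-9,-0.9,0,0,0,0],[-8,-0.8,0,0,0,0],[-7,-0.7,0,0,0,0]]]' > path.dat && python3 jog.py path.dat | head -3
echo '[[[-6,-0.6,0,0,0,0],[-5,-0.5,0,0,0,0],[-4,-0.4,0,0,0,0],[-3,-0.3,0,0,0,0],[-2,-0.2,0,0,0,0]]]' > path.dat && python3 jog.py path.dat | head -3
echo '[[[-1,-0.1,0,0,0,0],[0,0,0,0,0,0],[0,0,0,0,0,0],[0,0,0,0,0,0],[0,0,0,0,0,0]]]' > path.dat && python3 jog.py path.dat
python3 - <<'E'
from h import *
check("k5");o=ctrl.get_obs();M=Ro.from_rotvec(o["orientation"]).as_matrix()
print(np.arctan2(M[1,0],M[0,0]),M[2].round(4),tool(np.array([562.6,34.9,222])-o["ee_pos"]))
s=cam("scene");a=cv2.cvtColor(s["img"],cv2.COLOR_RGB2HSV)
q=proj(s,[[562.6,34.9,z] for z in(0,72,108,138)]);print(q.round())
E
```

```text
t: 23.63
ee_pos: [557.9, 239.7, 222.3]
orientation: [-2.09, -2.345, -0.0]
t: 24.05
ee_pos: [558.8, 198.9, 222.3]
orientation: [2.091, 2.345, 0.0]
t: 24.47
ee_pos: [560.1, 148.6, 222.3]
orientation: [2.091, 2.345, 0.0]
t: 24.88
ee_pos: [561.3, 98.5, 222.3]
orientation: [2.091, 2.345, -0.0]
t: 25.3
ee_pos: [562.2, 54.4, 222.3]
orientation: [2.091, 2.345, 0.0]
t: 25.72
ee_pos: [562.5, 35.0, 222.3]
orientation: [2.091, 2.345, 0.0]
t: 26.13
ee_pos: [562.5, 34.4, 222.3]
orientation: [-2.09, -2.345, -0.0]
ft_force: [0.8, -0.3, -5.1]
width: 13.9
grasp_force: 30.0
[562.5  34.4 222.3] [-0.3 -0.2 -3.9] [-0.021  0.069 -0.026] 13.9
rim centre/radius (tool) [ 0.55  1.97 64.41] res 0.29 27
scene ball expected [263.  185.7]
[[ 76  74 107 133 145 146 148 147 149 152 154 153 153 152 148 148 144 140 145 121 109]
 [ 77 103 146 145 144 145 147 149 150 153 155 152 151 153 153 148 145 141 140 138 135]
 [108 144 144 151 145 148 149 152 153 155 155 155 156 155 154 150 146 142 140 137 135]
 [145 140 146 170 149 150 152 152 153 154 155 157 155 155 156 154 153 149 146 137 130]
 [138 141 151 196 179 154 156 153 
[... 866 characters left out ...]
148 150 141 115 113 133 147 148 139 143 149 146 162 215]
 [138 147 145 148 148 146 130 148 148 149 133 133 149 147 143 133 146 146 158 197 197]
 [126 141 145 146 143 146 131 137 144 145 145 148 145 139 131 139 155 166 180 192 150]
 [119 125 138 144 143 145 143 128 133 141 142 138 139 126 134 165 179 193 174 124 117]
 [133 122 127 132 138 142 144 143 140 134 134 133 131 144 147 189 176 144 122 122 116]
 [168 125 125 127 127 130 135 138 141 139 142 142 139 139 145 131 128 125 123 121 106]
 [192 152 133 125 129 128 131 131 131 130 130 129 129 127 129 131 125 124 119 107  67]]
1.6855317721370082 [ 0. -0. -1.] [0.49126157 0.21167825 0.26729561]
[[264. 240.]
 [264. 216.]
 [263. 203.]
 [263. 192.]]
```

```bash
echo '[[[0,0,0,0,0,0],[0,0,0,0,0,0],[0,0,0,0,0,0],[0,0,0,0,0,0],[0,0,0,0,0,0]]]' > path.dat && python3 jog.py path.dat; echo '[[[0,0,0,0,0,0],[0,0,0,0,0,0],[0,0,0,0,0,0],[0,0,0,0,0,0],[0,0,0,0,0,0]]]' > path.dat && python3 jog.py path.dat|head -3
python3 -c "
from workcell import ctrl
print(ctrl.close_job())"
```

```text
t: 26.7
ee_pos: [562.5, 34.2, 222.3]
orientation: [2.091, 2.345, -0.0]
ft_force: [0.2, -0.3, -3.4]
width: 13.5
grasp_force: 30.0
t: 27.12
ee_pos: [562.5, 34.2, 222.3]
orientation: [-2.091, -2.345, 0.0]
the job is handed in; nothing more can be done
None
```

The job is handed in at 27 s: the loose case measured flush on the column (within about 0.2 mm), and the dish is held level and still about 3 cm above it, handle along the long sides and ball in the middle of the ring.

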